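Cap the tote's pocket and tip the loose nozzles into one corner

ROBOT

A 6-joint arm with a two-finger parallel gripper is mounted at the origin on the work surface. World frame = base frame: x ahead of the robot, y to its left, z up, the work surface at z = 0. Lengths are in m, angles in rad, forces in N, time in s.
With the tool pointing down it reaches from about 0.425 to 0.95 m from the base axis. Payload 3.5 kg.
Tool frame: the origin (TCP) lies on the centre line of the jaws, within the pads' length; the fingertips stand 14 mm ahead of it and the grasp point (between the pads) lies 5 mm behind it (ctrl.finger_overhang is the distance from the TCP to the fingertips, in m); z points along the fingers, y is the line along which they close (so a half turn about z gives the same grasp; the last joint's range is limited). The gripper opens to 85 mm and grips with 20 to 120 N. Pads are 22 mm wide; open, the fingers measure 114 mm over their backs; the gripper's body (76 mm by 85 mm) begins 54 mm behind the grasp point. The pads swing forward as they close: fully open they stand 13 mm farther back than shut.
Start: joints at [1.138, 0.286, 1.577, -0, 1.279, -0.15], TCP at [0.188, 0.648, 0.245] pointing down, gripper open.
Joint ranges: [-2.77, 2.77], [-0.9, 2.22], [0.21, 2.48], [-1.53, 4.67], [0.24, 2.81], [-2.84, 2.84]. Speed limits (rad/s): [2.79, 2.79, 3.14, 3.14, 3.14, 3.14].

INTERFACE

Orientations are given as a unit quaternion [x, y, z, w].
In Python, from plant import ctrl gives the robot as it stands.
- The arm moves only by the tool send_rows, never from a script. Its argument "moves" is text: rows parted by semicolons, each of 7 numbers parted by spaces: the turn, a rotation vector about the tool's x, y, z in units of 360 degrees (1.0 is 360 degrees), then the shift along the tool's x, y, z in units of 20 cm (1.0 is 20 cm), then the gripper's target within -1 to 1 (fully open at 1, half-way at 0, shut at -1). A call has 1 to 12 rows; each row is the pose to reach, as a shift and turn from the pose commanded when the call began, along the tool's axes at that moment, turning the shorter way round; what a row does not reach only later rows make up. A row lasts 1/8 s, in which the tool goes at most 62.5 mm and 10.7 degrees, less where a joint would pass 70% of its speed; a pose out of reach is approached as far as the arm can. A call with a number of a shift or a turn outside -1 to 1 is refused whole. A call with a gripper value outside its range is refused whole. The fingers move at their own pace and stop on an object; "newtons" is the grip in N (left out, the last holds). Time passes only in rows, so rows that repeat a pose let the fingers close. It gives the time, the measured TCP pose, the force, the opening and the grip force at its end, in the units of the state.
- ctrl.get_state(): the state, without advancing time (a new reading comes with each control period).
- ctrl.read_camera(name): name is "scene" or "top" or "wrist"; returns a dict with "image" (400x640x3 uint8, red, green, blue), "fovy" (degrees; the focal length in pixels is half the picture's height over the tangent of half this angle, whatever the lens; pixels are square), "cx", "cy" (the principal point, pixels), "extrinsics" (4x4, takes a point from camera to world coordinates). Camera axes: x right, y up, looking along -z (the intrinsics and any distortion apply to the point x, -y, -z); pixel columns grow to the right and rows downward; lengths in m; the calibration is good to about 2 mm. A picture is of the moment at which its call begins. There is no depth.
- ctrl.sign_off(): hands the job in; it is judged then, once.
The state is a dict: "time": time; "qpos": joint angles; "dq": joint speeds; "joint_efforts": joint torques, N m; "eef_pos": TCP position; "tcp_rot": TCP orientation; "contact_force": force on the tool from outside, world axes, zero at the start; "wrist_torque": the same for the moment, N m; "opening": opening from 0.0 (shut) to 1.0 (fully open); "finger_force": force on a finger pad.
Only numpy, scipy, OpenCV 4.12 (cv2) and the standard library are available. Lean on these libraries where they do the work, as an engineer would, in place of code of your own. Each camera call takes 0.05 s, during which the arm holds its last target. There are 200 camera calls.

TASK

On the showroom counter, first press the push-in cap of the tote's corner pocket fully home while the tote still stands on the counter. Then lift the tote clear of the counter and tip it so that all four loose nozzles and rings slide together into the corner diagonally opposite the cap. Finish while still holding the tote there, tilted, steady and off the counter, with nothing spilled and the things around it left alone.

Things in the scene. Friction and masses are not known exactly. Their poses are not given: they have to be found in the camera images.
- tote: Grey plastic parts tote, open-topped, 240 mm (its x) by 160 mm (its y), 50 mm high, walls and floor 4 mm thick, about 0.3 kg; loose on the counter. Origin at the centre of its underside, z up out of it. A square pocket (60 mm) fills the corner at +x +y and is closed by a cap. A rigid carrying handle spans the tote over its middle, along the tote's y: two posts on the outside of the long walls (176 mm over all) and a straight flat-sided bar.
- handle_mid (a point): Middle of the handle bar, 110 mm above the tote's underside. The bar is 16 mm thick (along the tote's x), 18 mm high (its top is 119 mm above the tote's underside) and 160 mm long between the posts (along the tote's y); nothing within 30 mm below or 100 mm to either side of it at its own height. The loose parts can slide freely underneath.
- far_corner (a point): The inside corner of the tote, on its floor, diagonally opposite the capped pocket: at -116 mm x, -76 mm y, 4 mm z in the tote's frame.
- cap (a joint): How far the push-in cap of the pocket has been pressed down, in m: at the start 0 to 0.003 (standing 5 to 8 mm proud of the tote's rim), 0.008 fully home against its stop (its flange resting on the rim). It slides straight down against about 6 N of friction and stays where it is left; 10 to 15 N drives it home.
- cap_top (a point): Centre of the flat top of the cap, a 60 mm square black plate 8 mm thick, at x +86 mm, y +46 mm in the tote's frame; 66 mm above the tote's underside when the joint reads 0, 58 mm when fully home. The point moves with the cap.
- ring_a: Steel clamp ring, 22 mm outside, 12 mm bore, 10 mm high, 20 g; origin at the centre of its underside. Starts standing flat on the tote's floor, away from the empty corner; the four loose parts may be in any order. Steel on smooth plastic: slides easily (friction about 0.15) once the tote is tilted some 0.4 rad or more towards the corner.
- ring_b: Steel clamp ring, 22 mm outside, 12 mm bore, 10 mm high, 20 g; origin at the centre of its underside. Starts standing flat on the tote's floor, away from the empty corner; the four loose parts may be in any order. Steel on smooth plastic: slides easily (friction about 0.15) once the tote is tilted some 0.4 rad or more towards the corner.
- nozzle_a: Small flanged steel nozzle, 22 mm flange at its foot, narrow tapered stub on top, 20 mm high, 25 g; origin at the centre of its underside. Starts standing flat on the tote's floor, away from the empty corner; the four loose parts may be in any order. Steel on smooth plastic: slides easily (friction about 0.15) once the tote is tilted some 0.4 rad or more towards the corner.
- nozzle_b: Small flanged steel nozzle, 22 mm flange at its foot, narrow tapered stub on top, 20 mm high, 25 g; origin at the centre of its underside. Starts standing flat on the tote's floor, away from the empty corner; the four loose parts may be in any order. Steel on smooth plastic: slides easily (friction about 0.15) once the tote is tilted some 0.4 rad or more towards the corner.
- seam_roller: Bystander: hand roller with a wooden handle and a black rubber wheel, about 195 mm long, 32 mm high, lying on the counter beyond the tote. Origin on the counter below it.
- control_box: Bystander: green metal control box, 110 x 90 x 100 mm high, beside the tote on one side. Origin at the centre of its underside.
- jar: Bystander: jar, 70 mm across, 100 mm high, beside the tote on the other side. Origin at the centre of its underside.

How it is judged:
On the way:
1. the cap is pressed fully home while the tote stands on the counter (value of joint cap above 0.006 m and angle between tote's own z axis and vertical below 0.1 rad and height (world z) of tote below 0.01 m), for 0.2 s.
At the end, for the whole second after the job is handed in: The gripper holds the tote (more than 1 N), tilted 0.2 to 0.95 rad, the target corner at least 20 mm above the counter, the tote resting on nothing and still; all four loose parts within 90 mm of the corner opposite the cap and at rest; the cap still pressed in by more than 6 of its 8 mm (value of joint cap above 0.006 m and height (world z) of far_corner above 0.02 m and angle between tote's own z axis and vertical between 0.2 and 0.95 rad and contact force between the fingers and tote above 1 N and linear speed of tote below 0.03 m/s and angular speed of tote below 0.15 rad/s and distance between each of ring_a, ring_b, nozzle_a, nozzle_b and far_corner below 0.09 m and linear speed of each of ring_a, ring_b, nozzle_a, nozzle_b below 0.04 m/s and contact force between tote and seam_roller below 0.5 N and contact force between tote and control_box below 0.5 N and contact force between tote and jar below 0.5 N); the arm keeps its last pose, push and grip.
It fails at once if a bystander is moved more than 30 mm (distance of any of seam_roller, control_box, jar from where it was at the start of the episode above 0.03 m).
It fails at once if a loose part is spilled out of the tote (distance between any of ring_a, ring_b, nozzle_a, nozzle_b and handle_mid above 0.22 m).
It also fails if it takes over 48 s, if anything falls off the work surface, if the arm or the gripper's body presses on something with over 40 N, if the wrist force passes 120 N, or if a joint passes its speed limit or range.

## Working session

There is one attempt and no reset: what is moved stays moved. The work goes in short steps, Python scripts to look and compute and a tool call to move; the robot and the scene stay as the last step left them, time stands still between calls to the robot, and variables do not carry over. Pictures are saved under pics/ and viewed, at most 10 in all, crops included, and the job is handed in when it is done.

Besides the shell and the picture viewer there is one more tool, called after "Request:" in YAML: its name, and indented under it one key for each argument. send_rows: Moves the arm, as the interface text tells. Its arguments: {"type":"object","properties":{"moves":{"type":"string"},"newtons":{"type":"number"}},"required":["moves"]}

```bash
mkdir -p pics; ls; python3 - <<'E'
from plant import ctrl
import cv2,numpy as np
np.set_printoptions(precision=4,suppress=True)
s=ctrl.get_state();print({k:np.round(v,4) for k,v in s.items()})
for n in("top","scene"):
    r=ctrl.read_camera(n);cv2.imwrite(f"pics/{n}0.png",r["image"][:,:,::-1]);print(n,r["fovy"],r["cx"],r["cy"],r["extrinsics"],[k for k in r])
E
```

```text
pics
{'time': np.float64(0.0), 'qpos': array([ 1.138 ,  0.2872,  1.5782, -0.    ,  1.2786, -0.15  ]), 'dq': array([-0.0004,  0.0012, -0.0002,  0.0003,  0.0015,  0.0011]), 'joint_efforts': array([ -0.0003, -40.5996, -29.2614,  -0.0002,   0.006 ,  -0.    ]), 'eef_pos': array([0.1881, 0.6476, 0.2439]), 'tcp_rot': array([ 0.1409,  0.99  , -0.0011, -0.0003]), 'contact_force': array([ 0.0179, -0.2122,  0.7087]), 'wrist_torque': array([0.0205, 0.0411, 0.008 ]), 'finger_force': np.float64(0.0), 'opening': np.float64(0.998)}
top 44.57570820081574 319.5908128408006 196.94050045418766 [[ 0.03    0.9979 -0.0577  0.4858]
 [-0.9995  0.0294 -0.012   0.0026]
 [-0.0103  0.058   0.9983  1.2893]
 [ 0.      0.      0.      1.    ]] ['image', 'fovy', 'cx', 'cy', 'extrinsics']
scene 42.770499878455865 314.35792152535413 197.70673577271364 [[ 0.136  -0.8441  0.5186  1.3146]
 [ 0.9907  0.1161 -0.0708 -0.0955]
 [-0.0005  0.5234  0.8521  1.2816]
 [ 0.      0.      0.      1.    ]] ['image', 'fovy', 'cx', 'cy', 'extrinsics']
```

View pics/top0.png

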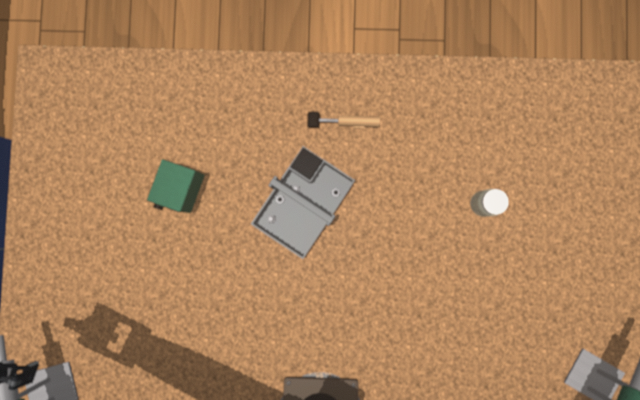

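View pics/scene0.png

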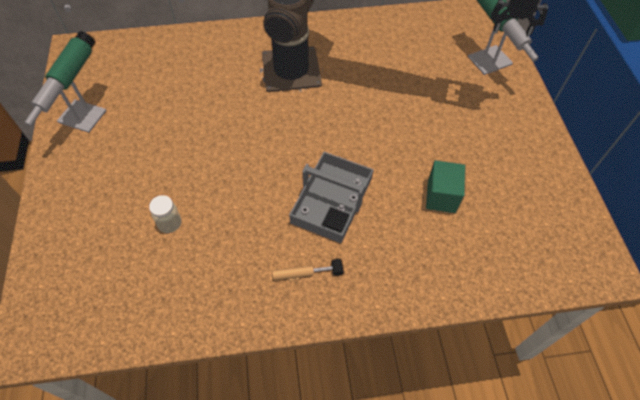

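The tote is in the middle. In the top view the cap is at about (306,164), the handle runs (275,183) to (333,218), and the empty corner is near (304,256). The box, jar and roller are all well clear of it. Next I'll measure by colour masks.

```bash
cat > h.py <<'E'
from plant import ctrl
import cv2,numpy as np
from scipy.spatial.transform import Rotation as R
np.set_printoptions(precision=4,suppress=True)
def ray(r,uv,z):
    f=200/np.tan(np.radians(r["fovy"])/2);E=r["extrinsics"]
    d=E[:3,:3]@np.array([(uv[0]-r["cx"])/f,-(uv[1]-r["cy"])/f,-1]);o=E[:3,3]
    return o+d*(z-o[2])/d[2]
def blob(m):
    c=max(cv2.findContours(m.astype(np.uint8),cv2.RETR_EXTERNAL,cv2.CHAIN_APPROX_NONE)[0],key=cv2.contourArea)
    return c
def rows(pos,rot,s=None):
    "goal pose -> turn, shift in move units"
    s=s or ctrl.get_state();T=R.from_quat(s["tcp_rot"])
    return np.r_[(T.inv()*rot).as_rotvec()/(2*np.pi),T.inv().apply(np.array(pos)-s["eef_pos"])/.2]
E
python3 - <<'E'
from h import *
for n,box in(("top",(235,135,375,270)),("scene",(270,145,390,250))):
    r=ctrl.read_camera(n);im=r["image"];x0,y0,x1,y1=box
    c=im[y0:y1,x0:x1];hsv=cv2.cvtColor(c,cv2.COLOR_RGB2HSV)
    dark=hsv[...,2]<60
    k=blob(dark);(cx,cy),wh,a=cv2.minAreaRect(k);u=(cx+x0,cy+y0)
    print(n,"cap px",u,wh,a,"->",ray(r,u,.0645))
    print([ray(r,p+[x0,y0],.0645)[:2] for p in cv2.boxPoints(cv2.minAreaRect(k))])
    g=cv2.morphologyEx((hsv[...,1]<70).astype(np.uint8),cv2.MORPH_OPEN,np.ones((3,3)))
    k=blob(g);hull=cv2.convexHull(k);ap=cv2.approxPolyDP(hull,3,True)[:,0]
    for p in ap:print(p+[x0,y0],ray(r,p+[x0,y0],.05)[:2],ray(r,p+[x0,y0],.119)[:2])
    if n=="top":
        b=cv2.resize(c,None,fx=5,fy=5,interpolation=cv2.INTER_CUBIC)[:,:,::-1].copy();cv2.imwrite("pics/topcrop.png",b[:600])
    else: cv2.imwrite("pics/scenecrop.png",cv2.resize(c,None,fx=5,fy=5,interpolation=cv2.INTER_CUBIC)[:,:,::-1])
E
```

```text
Traceback (most recent call last):
  File "h.py", line 10, in blob
    c=max(cv2.findContours(m.astype(np.uint8),cv2.RETR_EXTERNAL,cv2.CHAIN_APPROX_NONE)[0],key=cv2.contourArea)
ValueError: max() iterable argument is empty
```

```bash
cat > m.py <<'E'
from h import *
for n,box,cp in(("top",(235,135,375,255+5),(306,164)),("scene",(270,145,390,250),(337,217))):
    r=ctrl.read_camera(n);im=r["image"];x0,y0,x1,y1=box
    c=im[y0:y1,x0:x1];hsv=cv2.cvtColor(c,cv2.COLOR_RGB2HSV)
    print("cap px",im[cp[1],cp[0]])
    dark=hsv[...,2]<im[cp[1],cp[0]].max()+18
    l=cv2.connectedComponents(dark.astype(np.uint8),connectivity=4)[1];k=blob(l==l[cp[1]-y0,cp[0]-x0])
    (cx,cy),wh,a=cv2.minAreaRect(k);u=(cx+x0,cy+y0)
    print(n,"cap px",u,wh,a,"->",ray(r,u,.0645))
    g=cv2.morphologyEx((hsv[...,1]<70).astype(np.uint8),cv2.MORPH_OPEN,np.ones((3,3)))
    k=blob(g);hull=cv2.convexHull(k);ap=cv2.approxPolyDP(hull,2.5,True)[:,0]
    for p in ap:print(p+[x0,y0],ray(r,p+[x0,y0],.05)[:2],ray(r,p+[x0,y0],.119)[:2])
    cv2.imwrite(f"pics/{n}crop.png",cv2.resize(c,None,fx=4.7,fy=4.7,interpolation=cv2.INTER_CUBIC)[:,:,::-1])
E
python3 m.py
```

```text
cap px [68 63 58]
top cap px (306.3076858520508, 163.53846168518066) (22.74271011352539, 22.188007354736328) 33.6900634765625 -> [0.64   0.0533 0.0645]
[304 147] [0.6842 0.0612] [0.6731 0.0579]
[354 181] [ 0.6006 -0.069 ] [ 0.5942 -0.065 ]
[332 221] [ 0.4972 -0.0159] [ 0.4965 -0.0148]
[305 256] [0.4068 0.0498] [0.4112 0.0472]
[300 257] [0.4039 0.0624] [0.4085 0.059 ]
[251 222] [0.4885 0.1897] [0.4883 0.1793]
[271 180] [0.597  0.1427] [0.5908 0.1349]
cap px [38 35 34]
scene cap px (335.14383697509766, 219.61643981933594) (20.599241256713867, 19.311790466308594) 20.556047439575195 -> [0.651  0.0522 0.0645]
[323 153] [0.4131 0.0538] [0.4636 0.0454]
[372 170] [0.4937 0.1869] [0.5397 0.1711]
[358 210] [0.6215 0.1219] [0.6603 0.1097]
[341 241] [0.7102 0.0592] [0.7441 0.0506]
[293 224] [ 0.6409 -0.0627] [ 0.6787 -0.0646]
[290 219] [ 0.6242 -0.0691] [ 0.6629 -0.0706]
[303 170] [ 0.4662 -0.0132] [ 0.5137 -0.0178]
```

View pics/topcrop.png

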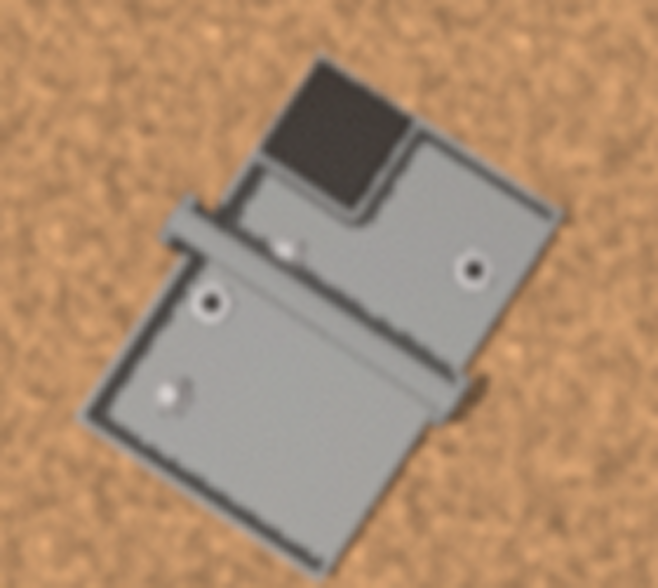

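View pics/scenecrop.png

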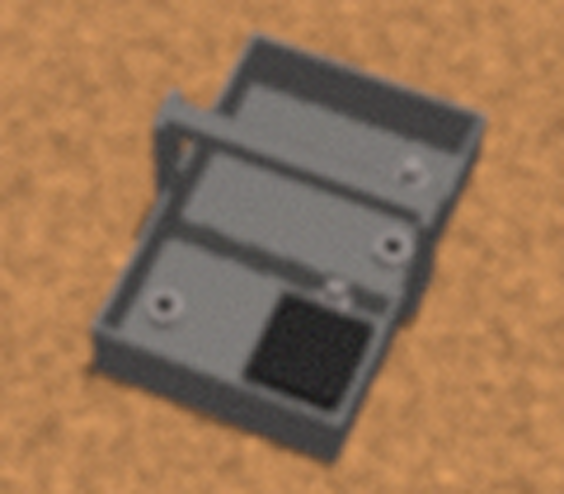

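The top crop shows the cap at image (306,164) and the bar's middle at about (302,200). The rim corners cast to a 234 x 155 mm rectangle centred at (0.545, 0.059) with yaw -0.575. That predicts the cap at (0.642, 0.051), against (0.640, 0.053) measured. The four parts lie along the +y wall and in the +x end, and the near corner is empty.

```bash
cat >> h.py <<'E'
YAW=-.575;C=np.array([.546,.059])
def down(a=YAW):
    y=np.array([np.cos(a),np.sin(a),0]);z=np.array([0,0,-1.]);return R.from_matrix(np.c_[np.cross(y,z),y,z])
CAP=C+np.array([[np.cos(YAW),-np.sin(YAW)],[np.sin(YAW),np.cos(YAW)]])@[.086,.046]
E
python3 - <<'E'
from h import *
print(CAP,rows([*CAP,.2],down()),ctrl.finger_overhang if hasattr(ctrl,'finger_overhang') else '')
E
```

```text
[0.6432 0.0508] [-0.0002  0.0002  0.2965 -3.0176 -2.2317  0.2252] 0.014
```

Request:
send_rows:
  moves: "0 0 0.2965 -1 -0.74 0.1 -1; 0 0 0.2965 -1 -0.74 0.1 -1; 0 0 0.2965 -1 -0.74 0.1 -1; 0 0 0.2965 -1 -0.74 0.1 -1; 0 0 0.2965 -1 -0.74 0.1 -1; 0 0 0.2965 -1 -0.74 0.1 -1; 0 0 0.2965 -1 -0.74 0.1 -1; 0 0 0.2965 -1 -0.74 0.1 -1; 0 0 0.2965 -1 -0.74 0.1 -1; 0 0 0.2965 -1 -0.74 0.1 -1; 0 0 0.2965 -1 -0.74 0.1 -1"

```text
time: 1.62
eef_pos: [0.339, 0.4502, 0.2253]
tcp_rot: [0.878, 0.478, -0.0, 0.0]
contact_force: [-0.1, -0.3, -0.4]
opening: -0.001
finger_force: 0.0
```

```bash
python3 -c "
from h import *
print(rows([*CAP,.2],down()),ctrl.get_state()['eef_pos'],ctrl.get_state()['qpos'])"
```

```text
[ 0.      0.      0.0003 -0.8535  2.3605  0.1264] [0.339  0.4502 0.2253] [ 0.7454  0.0596  1.8731 -0.0001  1.209   1.3183]
```

Request:
send_rows:
  moves: "0 0 0 -0.37 1 0.04 -1; 0 0 0 -0.37 1 0.04 -1; 0 0 0 -0.37 1 0.04 -1; 0 0 0 -0.37 1 0.04 -1"

```text
time: 2.12
eef_pos: [0.4682, 0.2769, 0.2173]
tcp_rot: [0.879, 0.478, 0.0, 0.0]
contact_force: [0.4, 0.3, 0.3]
opening: -0.002
finger_force: 0.0
```

Request:
send_rows:
  moves: "0 0 0 -0.37 1 0.04 -1; 0 0 0 -0.37 1 0.04 -1; 0 0 0 -0.37 1 0.04 -1; 0 0 0 -0.37 1 0.04 -1"

```text
time: 2.62
eef_pos: [0.5958, 0.1057, 0.2092]
tcp_rot: [0.879, 0.477, 0.0, 0.0]
contact_force: [1.2, 0.6, -0.0]
opening: 0.0
finger_force: 0.0
```

Request:
send_rows:
  moves: "0 0 0 -0.12 0.36 0.04 -1; 0 0 0 -0.12 0.36 0.04 -1; 0 0 0 -0.12 0.36 0.04 -1; 0 0 0 -0.12 0.36 0.04 -1"

```text
time: 3.12
eef_pos: [0.6408, 0.0508, 0.2013]
tcp_rot: [0.878, 0.479, -0.0, -0.0]
contact_force: [-0.8, 0.1, -0.1]
opening: -0.002
finger_force: 0.0
```

```bash
python3 -c "
from h import *
print(rows([*CAP,.1],down()),ctrl.get_state()['eef_pos'],ctrl.get_state()['qpos'])
for n in ['wrist']:
  r=ctrl.read_camera(n);cv2.imwrite('pics/w1.png',r['image'][:,:,::-1])
  f=200/np.tan(np.radians(r['fovy'])/2);E=r['extrinsics'];p=E[:3,:3].T@(np.array([*CAP,.064])-E[:3,3]);print(r['cx']-f*p[0]/p[2],r['cy']+f*p[1]/p[2])
"
```

```text
[-0.0001 -0.      0.0003  0.0067  0.0101  0.5066] [0.6408 0.0508 0.2013] [-0.0788  0.2543  1.6984  0.0006  1.1897  0.4939]
319.7176086418803 190.6233648718689
```

View pics/w1.png

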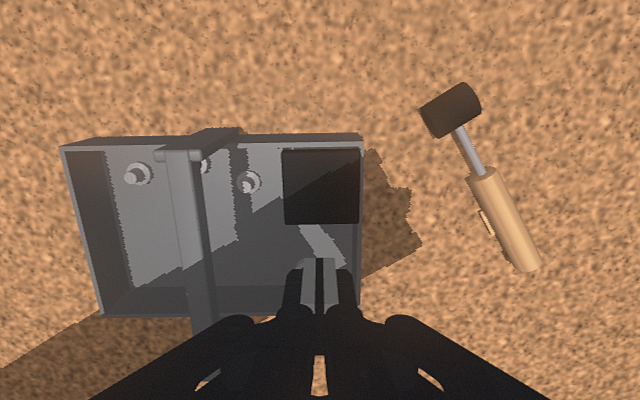

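The wrist view shows the cap's centre at (321,188) against a predicted (320,191), so the pose is confirmed. I'll go down now.

Request:
send_rows:
  moves: "0 0 0 0 0 0.3 -1; 0 0 0 0 0 0.54 -1; 0 0 0 0 0 0.54 -1; 0 0 0 0 0 0.56 -1; 0 0 0 0 0 0.58 -1; 0 0 0 0 0 0.6 -1; 0 0 0 0 0 0.6 -1"

```text
time: 4.05
eef_pos: [0.6418, 0.0491, 0.0818]
tcp_rot: [0.879, 0.478, 0.0, 0.0]
contact_force: [-0.4, -0.1, -0.7]
opening: -0.0
finger_force: 0.0
```

Request:
send_rows:
  moves: "0 0 0 0 0 0.01 -1; 0 0 0 0 0 0.02 -1; 0 0 0 0 0 0.03 -1; 0 0 0 0 0 0.035 -1; 0 0 0 0 0 0.035 -1"

```text
time: 4.68
eef_pos: [0.6419, 0.0491, 0.0755]
tcp_rot: [0.879, 0.478, 0.0, 0.0]
contact_force: [-3.2, 0.2, 5.1]
opening: 0.001
finger_force: 2.5
```

Request:
send_rows:
  moves: "0 0 0 0 0 0.01 -1; 0 0 0 0 0 0.015 -1; 0 0 0 0 0 0.02 -1; 0 0 0 0 0 0.02 -1"

```text
time: 5.18
eef_pos: [0.642, 0.0491, 0.072]
tcp_rot: [0.879, 0.478, -0.0, 0.0]
contact_force: [-3.6, -0.7, 7.9]
opening: -0.001
finger_force: 3.6
```

Request:
send_rows:
  moves: "0 0 0 0 0 0.005 -1; 0 0 0 0 0 0.01 -1; 0 0 0 0 0 0.01 -1"

```text
time: 5.55
eef_pos: [0.6421, 0.0491, 0.072]
tcp_rot: [0.878, 0.478, -0.0, -0.0]
contact_force: [-7.2, -1.0, 15.3]
opening: -0.002
finger_force: 7.5
```

The height stays at 0.072 (tip at 0.058) while the force rises to 15 N, so the cap is on its stop. I'll back off, raise the arm, open the gripper and move over the handle.

Request:
send_rows:
  moves: "0 0 0 0 0 0.005 -1; 0 0 0 0 0 0.005 -1; 0 0 0 0 0 -0.3 -1; 0 0 0 0 0 -0.55 1; 0 0 0 0 0 -0.55 1; 0 0 0 0 0 -0.55 1; 0 0 0 0 0 -0.55 1"

```text
time: 6.42
eef_pos: [0.6403, 0.0493, 0.1758]
tcp_rot: [0.879, 0.478, -0.002, -0.001]
contact_force: [-0.0, -0.0, -0.5]
opening: 0.845
finger_force: 0.0
```

```bash
python3 - <<'E'
from h import *
print(rows([*C,.18],down()),ctrl.get_state()['eef_pos'])
r=ctrl.read_camera('wrist');cv2.imwrite('pics/w2.png',r['image'][:,:,::-1])
f=200/np.tan(np.radians(r['fovy'])/2);E=r['extrinsics']
Rt=np.array([[np.cos(YAW),-np.sin(YAW)],[np.sin(YAW),np.cos(YAW)]])
for q in ([0,0,.119],[0,.08,.119],[0,-.08,.119],[.086,.046,.058],[.12,.08,.05],[-.12,.08,.05]):
    p=E[:3,:3].T@(np.array([*(C+Rt@q[:2]),q[2]])-E[:3,3]);print(q,r['cx']-f*p[0]/p[2],r['cy']+f*p[1]/p[2])
E
```

```text
[-0.0006  0.0003 -0.     -0.2159 -0.4223 -0.0191] [0.6403 0.0493 0.1758]
[0, 0, 0.119] 176.96088992890034 299.87856350237735
[0, 0.08, 0.119] 157.45973591660996 170.61499075736418
[0, -0.08, 0.119] 192.27001445610804 401.3552315363816
[0.086, 0.046, 0.058] 319.7256519518232 196.22652781085213
[0.12, 0.08, 0.05] 367.54818328691306 147.32701641024445
[-0.12, 0.08, 0.05] 31.16255705498037 147.23558249074955
```

View pics/w2.png

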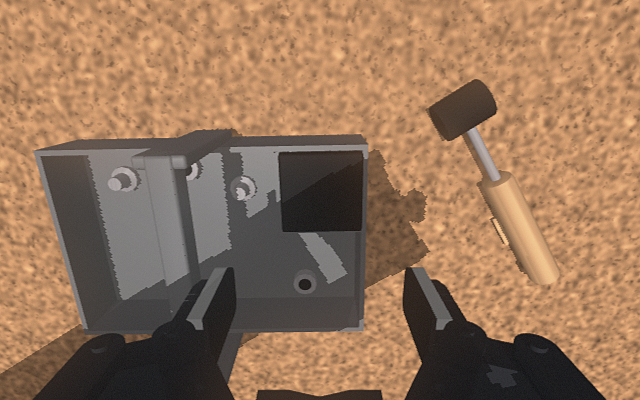

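The cap now sits flush. The rim corners at (367,149) and (37,151) fit the predictions to within a few pixels, and the bar's end near (157,163) agrees too. I'll move over the handle, go down and grip.

Request:
send_rows:
  moves: "0 0 0 -0.216 -0.42 0 1; 0 0 0 -0.216 -0.42 0 1; 0 0 0 -0.216 -0.42 0 1; 0 0 0 -0.216 -0.42 0 1; 0 0 0 -0.216 -0.42 0.2 1; 0 0 0 -0.216 -0.42 0.36 1; 0 0 0 -0.216 -0.42 0.36 1; 0 0 0 -0.216 -0.42 0.36 1"

```text
time: 7.48
eef_pos: [0.5491, 0.0584, 0.1074]
tcp_rot: [0.879, 0.478, 0.001, 0.001]
contact_force: [-0.0, -0.3, -0.1]
opening: 0.999
finger_force: 0.0
```

```bash
python3 - <<'E'
from h import *
print(rows([*C,.104],down()),ctrl.get_state()['eef_pos'])
r=ctrl.read_camera('wrist');cv2.imwrite('pics/w3.png',r['image'][:,:,::-1])
E
```

```text
[ 0.0003 -0.0001 -0.     -0.0061 -0.0146  0.0172] [0.5491 0.0584 0.1074]
```

View pics/w3.png

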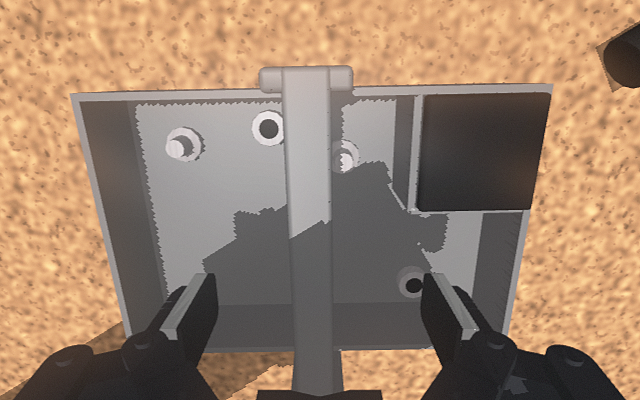

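The bar is centred between the open fingers, in a column near 316. I'll lower by 3 mm and close.

Request:
send_rows:
  moves: "0 0 0 -0.006 -0.01 0.017 1; 0 0 0 -0.006 -0.01 0.017 0; 0 0 0 -0.006 -0.01 0.017 -0.5; 0 0 0 -0.006 -0.01 0.017 -1; 0 0 0 -0.006 -0.01 0.017 -1; 0 0 0 -0.006 -0.01 0.017 -1; 0 0 0 -0.006 -0.01 0.017 -1; 0 0 0 -0.006 -0.01 0.017 -1; 0 0 0 -0.006 -0.01 0.017 -1; 0 0 0 -0.006 -0.01 0.017 -1; 0 0 0 -0.006 -0.01 0.017 -1"
  newtons: 80

```text
time: 8.9
eef_pos: [0.5455, 0.0587, 0.1032]
tcp_rot: [0.879, 0.478, 0.0, 0.0]
contact_force: [-1.7, -0.4, 5.0]
opening: 0.172
finger_force: 79.4
```

Request:
send_rows:
  moves: "0 0 0 0 0 -0.04 -1; 0 0 0 0 0 -0.1 -1; 0 0 0 0 0 -0.18 -1; 0 0 0 0 0 -0.28 -1; 0 0 0 0.02 0.03 -0.38 -1; 0 0 0 0.04 0.06 -0.48 -1; 0 0 0 0.07 0.1 -0.58 -1; 0 0 0 0.1 0.14 -0.66 -1; 0 0 0 0.12 0.18 -0.74 -1; 0 0 0 0.136 0.21 -0.78 -1; 0 0 0 0.136 0.21 -0.8 -1; 0 0 0 0.136 0.21 -0.8 -1"

```text
time: 10.4
eef_pos: [0.595, 0.0587, 0.2626]
tcp_rot: [0.879, 0.478, -0.0, -0.0]
contact_force: [-0.2, -0.8, -4.0]
opening: 0.169
finger_force: 78.3
```

Request:
send_rows:
  moves: "-0.007 0.006 0 0 0 0 -1; -0.014 0.012 0 0 0 0 -1; -0.021 0.018 0 0 0 0 -1; -0.028 0.024 0 0 0 0 -1; -0.034 0.030 0 0 0 0 -1; -0.038 0.034 0 0 0 0 -1; -0.042 0.037 0 0 0 0 -1; -0.046 0.040 0 0 0 0 -1; -0.050 0.044 0 0 0 0 -1; -0.054 0.048 0 0 0 0 -1; -0.057 0.051 0 0 0 0 -1; -0.06 0.053 0 0 0 0 -1"

```text
time: 11.9
eef_pos: [0.5953, 0.0586, 0.2628]
tcp_rot: [0.851, 0.462, 0.234, 0.085]
contact_force: [0.1, 0.0, -4.3]
opening: 0.172
finger_force: 78.5
```

Request:
send_rows:
  moves: "-0.004 0.004 0 0 0 0 -1; -0.008 0.008 0 0 0 0 -1; -0.008 0.008 0 0 0 0 -1; -0.008 0.008 0 0 0 0 -1; -0.008 0.008 0 0 0 0 -1; -0.008 0.008 0 0 0 0 -1; -0.008 0.008 0 0 0 0 -1; -0.008 0.008 0 0 0 0 -1; -0.008 0.008 0 0 0 0 -1; -0.008 0.008 0 0 0 0 -1; -0.008 0.008 0 0 0 0 -1"

```text
time: 13.28
eef_pos: [0.5953, 0.0587, 0.2629]
tcp_rot: [0.842, 0.459, 0.267, 0.095]
contact_force: [-0.4, -1.3, -3.9]
opening: 0.175
finger_force: 78.3
```

```bash
python3 - <<'E'
from h import *
s=ctrl.get_state();T=R.from_quat(s['tcp_rot']);z=-T.as_matrix()[:,2]
print(s['eef_pos'],z,np.arccos(z[2]),s['dq'],s['finger_force'],s['opening'])
r=ctrl.read_camera('wrist');cv2.imwrite('pics/w4.png',r['image'][:,:,::-1])
# far corner expected pixel/pos: tote->tool (x=ty,y=tx,z=-tz), handle_mid 5 mm behind TCP
fc=s['eef_pos']+T.apply([-.076,-.116,.106-.005]);print(fc)
f=200/np.tan(np.radians(r['fovy'])/2);E=r['extrinsics'];p=E[:3,:3].T@(fc-E[:3,3]);print(r['cx']-f*p[0]/p[2],r['cy']+f*p[1]/p[2])
t=ctrl.read_camera('top');E=t['extrinsics'];f=200/np.tan(np.radians(t['fovy'])/2);p=E[:3,:3].T@(fc-E[:3,3]);u=t['cx']-f*p[0]/p[2],t['cy']+f*p[1]/p[2];print(u)
q=ctrl.read_camera('scene');a=t['image'][100:300,200:420];b=q['image'][100:300,200:420]
cv2.imwrite('pics/ts4.png',cv2.resize(np.hstack([a,b])[:,:,::-1],None,fx=1.8,fy=1.8,interpolation=cv2.INTER_CUBIC))
E
```

```text
[0.5953 0.0587 0.2629] [-0.5363 -0.0847  0.8398] 0.5738913034631461 [ 0.0012 -0.0008 -0.0003  0.0025 -0.0004  0.0018] 78.3374011516571 0.17515978786635597
[0.5325 0.0698 0.1036]
162.15150691742255 303.653284125514
(np.float64(297.52423891546323), np.float64(205.20629803949757))
```

View pics/w4.png

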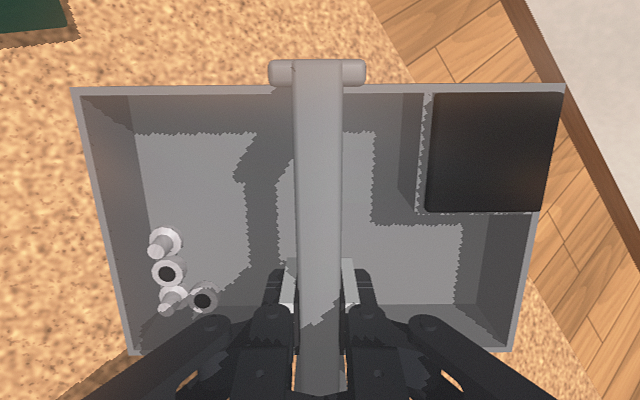

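View pics/ts4.png

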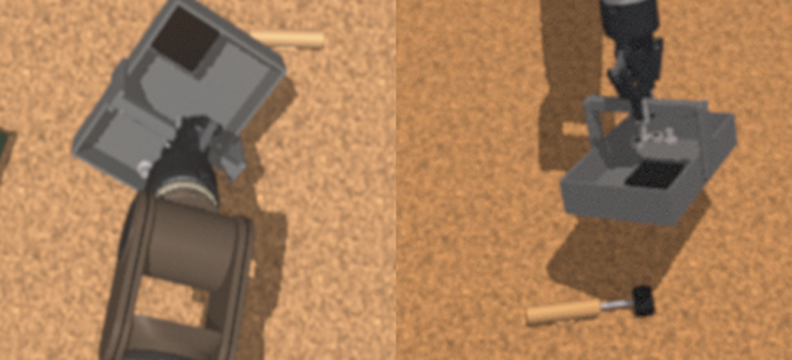

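The parts are bunched at the far corner. The farthest is the nozzle at (166,240). I'll check the distances on the floor plane.

```bash
python3 - <<'E'
from h import *
s=ctrl.get_state();T=R.from_quat(s['tcp_rot'])
r=ctrl.read_camera('wrist');f=200/np.tan(np.radians(r['fovy'])/2);E=r['extrinsics']
for u in((168,240),(167,272),(175,297),(203,298)):
    d=T.inv().apply(E[:3,:3]@[(u[0]-r['cx'])/f,-(u[1]-r['cy'])/f,-1]);o=T.inv().apply(E[:3,3]-s['eef_pos'])
    p=o+d*(.098-o[2])/d[2];t=np.array([p[1],p[0]]);print(t,np.linalg.norm(t-[-.116,-.076]))
print(s['time'],s['contact_force'])
E
```

```text
[-0.1031 -0.0224] 0.055080081294126344
[-0.1073 -0.0475] 0.029801826195864387
[-0.1043 -0.0683] 0.014060188310342874
[-0.0838 -0.0691] 0.032904034922086225
13.425 [-0.6969 -0.3321 -3.4027]
```

All four parts are within 60 mm of the corner. The tilt is 0.57 rad, the corner is about 100 mm up, and everything is still.

```bash
python3 -c "
from plant import ctrl
print(ctrl.sign_off())"
```

```text
the job is handed in; nothing more can be done
None
```

The job is handed in: I pressed the cap home, then lifted the tote and tilted it to 0.57 rad, with all four parts within about 60 mm of the far corner and nothing touched or spilled in the last pictures; the sign-off gave no verdict.

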